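# Hold the wet lid over the oven dish to drip

### The job

Pick up the washed blue lid by its handle, carry it over the plate rack and the other crockery without bumping anything, and hold it over the terracotta oven dish so that it can drip into it: level, centred, its long sides in line with the dish's, hovering with about a finger's breadth (15 mm) of air between the lid's underside and the dish's rim. The lid must never touch the dish, and the dish and everything else stay where they are. Finish still holding the lid there, keeping it still: do not set it down or let go.

Things in the scene. Friction and masses are not known exactly. Their poses are not given: they have to be found in the camera images.
- lid: Blue lid lying flat, loose, 0.36 to 0.6 kg. Origin: centre of its flat underside; x along its long side, z up. Plate 224 (x) by 154 (y) mm, 8 thick, a 196 by 126 panel on it to height 14. Handle on top in the middle: black bar 90 long (x), 14 thick (y), 30 to 48 mm above the underside, on 12 mm posts at x = +-39 mm. Pinch the bar across y from above. Same turned end for end.
- dish: Terracotta (red-brown) open oven dish, loose, 1.5 kg, on the worktop across the plate rack from the lid (on either side). Origin: centre of its underside; x along its long side, z up. 220 (x) by 150 (y) mm, 70 high, walls 7; at each short end a lug 70 wide sticks out 25 mm, its top 8 mm below the rim. Same turned end for end.
- dish_rim (a point): Centre of the dish's mouth at the height of its rim, 70 mm above the dish's underside; axes as the dish's.
- plate_rack: Wooden rack, loose, 2.2 kg, with four plates (150 mm across) standing on edge in it, between lid and dish. 170 mm (x) by 112 mm (y), 168 mm high to the top of the plates. Origin: centre of its underside, z up. The tallest thing near the work. Leave it alone.
- mug: Yellow mug, 76 mm across, 90 mm high, handle on its +y side, standing between the robot and the plate rack. Origin: centre of its underside. Leave it alone.
- bowl: Blue bowl, 130 mm across, 60 mm high, beyond the plate rack. Origin: centre of its underside. Leave it alone.
- tumbler: Clear glass tumbler, 70 mm across, 100 mm high, on the far side of the worktop. Origin: centre of its underside. Leave it alone.

How it is judged:
By the outcome, as a careful person would: the job done as asked, in the order asked, and still so for the second after the job is handed in, while the arm keeps its last pose, push and grip.
It also fails if it takes over 48 s, if anything falls off the work surface, if the arm or the gripper's body presses on something with over 40 N, if the wrist force passes 120 N, or if a joint passes its speed limit or range.

### The arm

A 6-joint arm with a two-finger parallel gripper is mounted at the origin on the work surface. World frame = base frame: x ahead of the robot, y to its left, z up, the work surface at z = 0. Lengths are in m, angles in rad, forces in N, time in s.
With the tool pointing down it reaches from about 0.3 to 0.775 m from the base axis. Payload 14.6 kg.
Tool frame: the origin (TCP) lies at the very end of the fingers, on their centre line; the grasp point (between the pads) lies 19 mm behind it; z points along the fingers, y is the line along which they close (so a half turn about z gives the same grasp; the last joint's range is limited). The gripper opens to 94 mm and grips with 3 to 60 N. Pads are 16 mm wide; open, the fingers measure 119 mm over their backs; the gripper's body (75 mm by 177 mm) begins 78 mm behind the grasp point.
Start: joints at [-1.367, 0.3, 1.521, -0, 1.321, -0.067], TCP at [0.147, -0.53, 0.205] pointing down, gripper open.
Joint ranges: [-3.03, 3.03], [-0.79, 2.21], [0.23, 2.52], [-1.04, 4.18], [0, 3.07], [-2.55, 2.55]. Speed limits (rad/s): [2.22, 2.22, 2.57, 3.14, 3.14, 3.14].

### API

Orientations are given as [roll, pitch, yaw] about the fixed x, y, z axes, in that order (R = Rz(yaw) Ry(pitch) Rx(roll)).
In Python, from station import ctrl gives the robot as it stands. The module is installed in compiled form; this text tells all that it offers.
- The arm moves only by the tool step_arm, never from a script. Its argument "deltas" is a list of rows, each an object with "dp": the shift along the tool's x, y, z scaled (see below), a list of three; "twist": the turn about the tool's z scaled (see below). In form: [{"dp": [tx, ty, tz], "twist": twist}, ...]. A call has 1 to 12 rows; each row shifts and turns the commanded pose from where the row before left it, along the tool's axes as they then stand; what a row does not reach is not made up. The controller multiplies each number of a shift by 0.04 m and each number of a turn by 4 degrees. A row lasts 1/10 s, in which the tool goes at most 50 mm and 8.59 degrees, less where a joint would pass 70% of its speed; a pose out of reach is approached as far as the arm can. A call with a number of a shift or a turn outside -1 to 1 is refused whole. A call with a gripper value outside its range is refused whole. "gripper" is the opening, from -1 (shut) to 1 (fully open), set as the call begins (left out, the last holds). The fingers move at their own pace and stop on an object; "squeeze" is the grip in N (left out, the last holds). Time passes only in rows, so rows that do not move let the fingers close. It gives the time, the measured TCP pose, the force, the opening and the grip force at its end, in the units of the state.
- ctrl.get_obs(): the state, without advancing time (a new reading comes with each control period).
- ctrl.camera(name): name is "side" or "top"; returns (picture, depth): 400x640x3 uint8, red, green, blue; 400x640 float32, m along the optical axis (not along the pixel's ray), 0 where there is no reading.
- ctrl.get_calibration(name): a dict with "fx", "fy", "cx", "cy" (pixels), "world_to_cam" (4x4, takes a point from world to camera coordinates). Camera axes: x right, y down, z forward; pixel columns grow to the right and rows downward; lengths in m; the calibration is good to about 2 mm. A picture is of the moment at which its call begins. get_calibration takes no time and is no camera call.
- ctrl.hand_in(): hands the job in; it is judged then, once.
Trained networks look in the newest picture that a camera, given by its name, has taken for a name from the list of things; names that differ only in an ending like _2 or _b are one class to them, and where a whole thing is asked for, a point or a joint stands for the part that bears it (a point fixed in the world has none). Each returns a list of dicts, best first, with "conf" (0 to 1); they miss things now and then, are a little off and sometimes report something else, mostly with a low value. They report only what shows in the picture. A call takes as long as a camera call.
- ctrl.spot_in(camera, label): "rect" ([left, top, right, bottom] as shares, 0 to 1, of the picture: columns of its width, rows of its height, round what is visible of it).
- ctrl.cut_out(camera, label): "pixels" (400x640 bool, what is visible of it) and "rect" ([left, top, right, bottom] as shares, 0 to 1, of the picture: columns of its width, rows of its height, round what is visible of it).
The state is a dict: "time_s": time; "qpos": joint angles; "joint_vel": joint speeds; "tau": joint torques, N m; "ee_pos": TCP position; "eef_rot": TCP orientation; "force": force on the tool from outside, world axes, zero at the start; "moment": the same for the moment, N m; "grip_width": finger opening in m; "grip_force": force on a finger pad.
Only numpy, scipy, OpenCV 4.12 (cv2) and the standard library are available. Lean on these libraries where they do the work, as an engineer would, in place of code of your own. Each camera call takes 0.05 s, during which the arm holds its last target. There are 200 camera calls.

## Working session

There is one attempt and no reset: what is moved stays moved. The work goes in short steps, Python scripts to look and compute and a tool call to move; the robot and the scene stay as the last step left them, time stands still between calls to the robot, and variables do not carry over. Pictures are saved under pics/ and viewed, at most 10 in all, crops included, and the job is handed in when it is done.

Besides the shell and the picture viewer there is one more tool, called after "Request:" by a JSON object that holds its "name" and its "arguments". step_arm: Moves the arm, as the interface text tells. Its arguments: {"type":"object","properties":{"deltas":{"type":"array"},"gripper":{"type":"number"},"squeeze":{"type":"number"}},"required":["deltas"]}

```bash
mkdir -p pics; cat > h.py <<'E'
import numpy as np, cv2
from station import ctrl
def cloud(cam,d):
    k=ctrl.get_calibration(cam); v,u=np.mgrid[:400,:640]
    P=np.stack([(u-k['cx'])/k['fx']*d,(v-k['cy'])/k['fy']*d,d,np.ones_like(d)],-1)
    return (P@np.linalg.inv(np.array(k['world_to_cam'])).T)[...,:3]
E
python3 - <<'E'
from h import *
for c in ['top','side']:
    im,d=ctrl.camera(c); P=cloud(c,d); np.savez(c,im=im,d=d,P=P)
    cv2.imwrite(f'pics/{c}0.png',im[...,::-1])
    for l in ['lid','dish','plate_rack','mug','bowl','tumbler']:
        for r in ctrl.cut_out(c,l)[:2]:
            m=r['pixels']&(d>0)
            if m.sum()<20: continue
            Q=P[m]; 
            print(c,l,round(r['conf'],2),m.sum(),np.percentile(Q,2,0).round(3),np.percentile(Q,98,0).round(3))
            np.save(f'{c}_{l}.npy',m) if r is ctrl or r['conf']>.5 else 0
print(ctrl.get_obs())
E
```

```text
top lid 0.7 7068 [0.388 0.247 0.003] [0.605 0.404 0.047]
top lid 0.69 8475 [ 0.405 -0.343  0.002] [ 0.644 -0.174  0.07 ]
top dish 0.91 8393 [ 0.405 -0.343  0.003] [ 0.646 -0.175  0.07 ]
top plate_rack 0.84 2619 [ 0.496 -0.062 -0.003] [0.642 0.055 0.167]
top mug 0.58 1201 [ 0.369 -0.019  0.001] [0.437 0.077 0.091]
top bowl 0.87 2494 [ 0.718 -0.046  0.002] [0.827 0.068 0.06 ]
top tumbler 0.64 1019 [0.715 0.137 0.001] [0.778 0.199 0.101]
side lid 0.78 8046 [0.387 0.245 0.006] [0.605 0.366 0.049]
side dish 0.96 6259 [ 0.405 -0.347  0.005] [ 0.644 -0.17   0.072]
side dish 0.42 1911 [ 0.368 -0.022  0.006] [0.437 0.083 0.091]
side plate_rack 0.78 6082 [ 0.498 -0.046  0.003] [0.639 0.055 0.167]
side mug 0.58 1953 [ 0.369 -0.022  0.005] [0.438 0.083 0.091]
side bowl 0.71 2545 [ 0.711 -0.051  0.003] [0.827 0.069 0.061]
side tumbler 0.64 1763 [0.715 0.136 0.005] [0.778 0.2   0.101]
{'time_s': 0.7, 'qpos': array([-1.36658101e+00,  2.99886182e-01,  1.52099613e+00,  5.12849214e-06,
        1.32071564e+00, -6.66090604e-02]), 'joint_vel': array([-4.53403026e-05, -1.12358490e-04,  9.12213640e-04,  5.43921167e-05,
       -1.13753326e-04, -3.20181371e-04]), 'tau': array([ 9.63322964e-04, -5.31572056e+01, -3.52877891e+01,  7.08978390e-02,
        2.13689951e-02, -3.98292445e-05]), 'ee_pos': array([ 0.14713044, -0.52994278,  0.2054548 ]), 'eef_rot': array([-3.14158770e+00, -5.31048674e-06,  2.70823108e-01]), 'force': array([-0.0123062 ,  0.69903562, -0.71882139]), 'moment': array([ 0.03513129, -0.02582208, -0.02383685]), 'grip_force': 0.0, 'grip_width': 0.09394253304888178}
```

```bash
python3 - <<'E'
from h import *
t=np.load('top.npz'); s=np.load('side.npz')
for l in ['lid','dish']:
  for c,z in (('top',t),('side',s)):
    P=z['P'].reshape(-1,3); 
    b=(.36,.65,.22,.43) if l=='lid' else (.38,.67,-.37,-.15)
    Q=P[(P[:,0]>b[0])&(P[:,0]<b[1])&(P[:,1]>b[2])&(P[:,1]<b[3])]
    for lo,hi in ([(.004,.02),(.044,.055)] if l=='lid' else [(.064,.08),(.055,.066)]):
        q=Q[(Q[:,2]>lo)&(Q[:,2]<hi)]
        if len(q)<10: continue
        r=cv2.minAreaRect((q[:,:2]*1000).astype(np.float32))
        print(l,c,lo,hi,len(q),r, np.median(q[:,2]))
E
```

```text
lid top 0.004 0.02 6484 ((500.8551330566406, 320.7320861816406), (203.391357421875, 264.3514404296875), 86.82176971435547) 0.012181774841977189
lid top 0.044 0.055 249 ((496.5105285644531, 325.4906311035156), (14.154455184936523, 87.18596649169922), 80.30754852294922) 0.046795125249995184
lid side 0.004 0.02 7492 ((503.42547607421875, 297.66668701171875), (284.1343078613281, 150.91517639160156), 2.314791202545166) 0.013786645887855442
lid side 0.044 0.055 497 ((496.10107421875, 324.49261474609375), (15.036164283752441, 89.750732421875), 81.00480651855469) 0.047880563137289056
dish top 0.064 0.08 1258 ((524.2772216796875, -259.8045654296875), (151.5818634033203, 261.7470397949219), 78.93231964111328) 0.06866127717589471
dish top 0.055 0.066 1070 ((525.7606201171875, -259.89404296875), (151.5960693359375, 268.8401794433594), 79.04000854492188) 0.060690201703039515
dish side 0.064 0.08 1066 ((523.8521728515625, -261.3468933105469), (156.7994842529297, 263.6734924316406), 78.69369506835938) 0.0697140621564481
dish side 0.055 0.066 1075 ((525.0398559570312, -259.1644287109375), (150.2395477294922, 269.2020568847656), 78.94165802001953) 0.06136313080151612
```

View pics/top0.png

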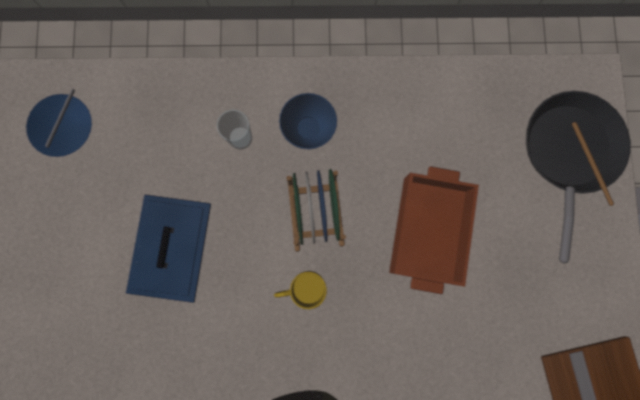

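View pics/side0.png

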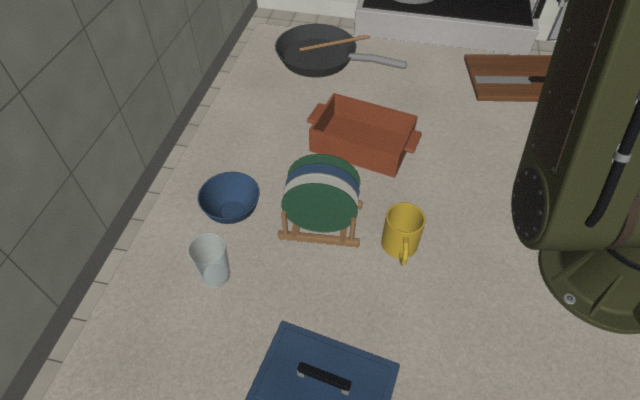

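The lid lies at about px (165,247) in the top view with its bar tilted slightly. The dish is at about (435,230), and the rack at (317,210) and mug at (309,290) stand between them. I'll refine the yaws and plan the approach.

```bash
python3 - <<'E'
from h import *
t=np.load('top.npz');s=np.load('side.npz')
def rect(q):
    (c,(w,h),a)=cv2.minAreaRect((q[:,:2]*1000).astype(np.float32)); 
    a=a if w>h else a+90
    return np.round(c,1),np.round([w,h],1),round((a+90)%180-90,2)
M=np.load('top_lid.npy');P=t['P']
k=np.ones((3,3),np.uint8)
# lid mask -> intersect rays with plate top height
m=np.load('top_lid.npy');print(P[m].mean(0))
hsv=cv2.cvtColor(t['im'],cv2.COLOR_RGB2HSV)
box=np.zeros((400,640),np.uint8);box[180:315,110:225]=1
b=((hsv[...,0]>95)&(hsv[...,0]<125)&(hsv[...,1]>110)).astype(np.uint8)*box
b=cv2.morphologyEx(cv2.morphologyEx(b,cv2.MORPH_OPEN,k),cv2.MORPH_CLOSE,k)
def onplane(uv,cam,z):
    c=ctrl.get_calibration(cam);T=np.linalg.inv(np.array(c['world_to_cam']))
    r=np.c_[(uv[:,0]-c['cx'])/c['fx'],(uv[:,1]-c['cy'])/c['fy'],np.ones(len(uv))]@T[:3,:3].T
    return T[:3,3]+r*((z-T[2,3])/r[:,2])[:,None]
v,u=np.nonzero(b); print('lid plate',rect(onplane(np.c_[u,v],'top',.008)))
box=np.zeros((400,640),np.uint8);box[160:300,385:485]=1
r=((hsv[...,0]<12)&(hsv[...,1]>110)).astype(np.uint8)*box
r=cv2.morphologyEx(r,cv2.MORPH_OPEN,k);v,u=np.nonzero(r);print('dish incl lugs @.066',rect(onplane(np.c_[u,v],'top',.066)))
# bar PCA
for n,z in(('top',t),('side',s)):
    Q=z['P'].reshape(-1,3);Q=Q[(Q[:,2]>.042)&(Q[:,2]<.055)&(abs(Q[:,0]-.496)<.06)&(abs(Q[:,1]-.325)<.04)]
    w,V=np.linalg.eigh(np.cov(Q[:,:2].T));e=V[:,1]*np.sign(V[0,1]);print('bar',n,np.degrees(np.arctan2(e[1],e[0])),Q.mean(0))
    Q=z['P'].reshape(-1,3);Q=Q[(Q[:,2]>.057)&(Q[:,2]<.08)&(abs(Q[:,0]-.525)<.15)&(abs(Q[:,1]+.26)<.12)]
    print('dish',n,rect(Q))
E
```

```text
[ 0.52612995 -0.26598335  0.0248419 ]
lid plate (array([486.8, 326.1]), array([143.7, 195.9]), -8.65)
dish incl lugs @.066 (array([ 525.6, -255.7]), array([158.8, 262.7]), -11.19)
bar top -8.591068954212496 [0.49620329 0.32523877 0.04644437]
dish top (array([ 525.5, -260.2]), array([151.6, 268.5]), -11.14)
bar side -8.743593984666319 [0.49534988 0.32529468 0.04760393]
dish side (array([ 524.5, -261.1]), array([156.6, 268.5]), -12.05)
```

Request:
{"name": "step_arm", "arguments": {"deltas": [{"dp": [0, 0, -0.5], "twist": 0.9}, {"dp": [0, 0, -0.5], "twist": 0.9}, {"dp": [0, 0, -0.5], "twist": 0.9}, {"dp": [0, 0, -0.5], "twist": 0.9}, {"dp": [0, 0, 0], "twist": 0.9}, {"dp": [0, 0, 0], "twist": 0.9}, {"dp": [0, 0, 0], "twist": 0.9}, {"dp": [0, 0, 0], "twist": 0}], "gripper": 1}}

```text
time_s: 1.5
ee_pos: [0.1471, -0.5299, 0.2855]
eef_rot: [3.142, -0.0, -0.17]
force: [-0.4, 0.3, 0.1]
grip_width: 0.0943
grip_force: 0.0
```

Request:
{"name": "step_arm", "arguments": {"deltas": [{"dp": [0, 0, 0], "twist": -0.26}, {"dp": [0.225, -0.935, 0], "twist": 0}, {"dp": [0.225, -0.935, 0], "twist": 0}, {"dp": [0.225, -0.935, 0], "twist": 0}, {"dp": [0.225, -0.935, 0], "twist": 0}, {"dp": [0.225, -0.935, 0], "twist": 0}, {"dp": [0.225, -0.935, 0], "twist": 0}, {"dp": [0.225, -0.935, 0], "twist": 0}, {"dp": [0.225, -0.935, 0], "twist": 0}, {"dp": [0.225, -0.935, 0], "twist": 0}, {"dp": [0.225, -0.935, 0], "twist": 0}, {"dp": [0.225, -0.935, 0], "twist": 0}]}}

```text
time_s: 2.7
ee_pos: [0.307, -0.1366, 0.2857]
eef_rot: [3.141, -0.001, -0.148]
force: [1.1, -1.0, 0.9]
grip_width: 0.0937
grip_force: 0.0
```

Request:
{"name": "step_arm", "arguments": {"deltas": [{"dp": [0.225, -0.935, 0], "twist": 0}, {"dp": [0.225, -0.935, 0], "twist": 0}, {"dp": [0.225, -0.935, 0], "twist": 0}, {"dp": [0.225, -0.935, 0], "twist": 0}, {"dp": [0.225, -0.935, 0], "twist": 0}, {"dp": [0.225, -0.935, 0], "twist": 0}, {"dp": [0.225, -0.935, 0], "twist": 0}, {"dp": [0.225, -0.935, 0], "twist": 0}, {"dp": [0.225, -0.935, 0], "twist": 0}, {"dp": [0.225, -0.935, 0], "twist": 0}, {"dp": [0.225, -0.935, 0], "twist": 0}, {"dp": [0, 0, 0], "twist": 0}]}}

```text
time_s: 3.9
ee_pos: [0.467, 0.2567, 0.2843]
eef_rot: [3.141, 0.001, -0.146]
force: [-0.6, -0.7, -1.2]
grip_width: 0.0941
grip_force: 0.0
```

Request:
{"name": "step_arm", "arguments": {"deltas": [{"dp": [0.23, -0.9, 0.9], "twist": 0}, {"dp": [0.23, -0.9, 0.9], "twist": 0}, {"dp": [0, 0, 0.9], "twist": 0}, {"dp": [0, 0, 0.9], "twist": 0}, {"dp": [0, 0, 0], "twist": 0}, {"dp": [0, 0, 0], "twist": 0}, {"dp": [0, 0, 0], "twist": 0}]}}

```text
time_s: 4.6
ee_pos: [0.4955, 0.32, 0.1465]
eef_rot: [-3.139, -0.003, -0.151]
force: [0.3, -0.6, -0.5]
grip_width: 0.0942
grip_force: 0.0
```

```bash
python3 - <<'E'
from h import *
im,d=ctrl.camera('side');P=cloud('side',d)
cv2.imwrite('pics/side1.png',im[...,::-1])
o=ctrl.get_obs();print(o['ee_pos'],np.degrees(o['eef_rot']),o['qpos'])
E
```

```text
[0.49542253 0.32004961 0.14636883] [-1.79873301e+02 -1.61115596e-01 -8.63406369e+00] [5.11466834e-01 4.37580150e-01 1.47477345e+00 1.60617769e-05
 1.22566177e+00 2.23294748e+00]
```

View pics/side1.png

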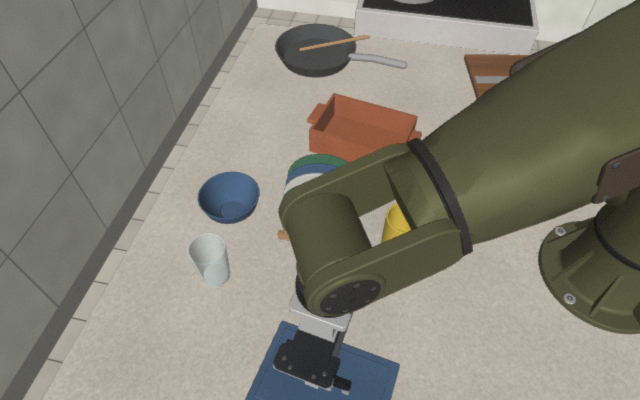

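The arm is above the lid near px (315,370) and the fingers straddle the bar. A 5 mm correction in y remains. I'll descend with that included.

Request:
{"name": "step_arm", "arguments": {"deltas": [{"dp": [0.02, -0.12, 0.4], "twist": 0}, {"dp": [0, 0, 0.5], "twist": 0}, {"dp": [0, 0, 0.5], "twist": 0}, {"dp": [0, 0, 0.5], "twist": 0}, {"dp": [0, 0, 0.4], "twist": 0}, {"dp": [0, 0, 0.3], "twist": 0}, {"dp": [0, 0, 0.2], "twist": 0}, {"dp": [0, 0, 0.15], "twist": 0}, {"dp": [0, 0, 0.1], "twist": 0}, {"dp": [0, 0, 0], "twist": 0}, {"dp": [0, 0, 0], "twist": 0}]}}

```text
time_s: 5.75
ee_pos: [0.4963, 0.3246, 0.0223]
eef_rot: [-3.141, -0.001, -0.151]
force: [0.9, -0.8, 1.0]
grip_width: 0.0939
grip_force: 0.0
```

Request:
{"name": "step_arm", "arguments": {"deltas": [{"dp": [0, 0, 0], "twist": 0}, {"dp": [0, 0, 0], "twist": 0}, {"dp": [0, 0, 0], "twist": 0}, {"dp": [0, 0, 0], "twist": 0}, {"dp": [0, 0, 0], "twist": 0}, {"dp": [0, 0, 0], "twist": 0}, {"dp": [0, 0, 0], "twist": 0}, {"dp": [0, 0, 0], "twist": 0}, {"dp": [0, 0, 0], "twist": 0}, {"dp": [0, 0, 0], "twist": 0}], "gripper": -1, "squeeze": 45}}

```text
time_s: 6.75
ee_pos: [0.4961, 0.3245, 0.0219]
eef_rot: [-3.142, 0.0, -0.151]
force: [1.0, 0.5, -1.1]
grip_width: 0.0171
grip_force: 0.0
```

Request:
{"name": "step_arm", "arguments": {"deltas": [{"dp": [0, 0, 0], "twist": 0}, {"dp": [0, 0, 0], "twist": 0}, {"dp": [0, 0, 0], "twist": 0}, {"dp": [0, 0, 0], "twist": 0}]}}

```text
time_s: 7.15
ee_pos: [0.4961, 0.3246, 0.0219]
eef_rot: [-3.141, -0.0, -0.151]
force: [0.7, -0.0, -0.3]
grip_width: 0.0139
grip_force: 45.0
```

Request:
{"name": "step_arm", "arguments": {"deltas": [{"dp": [0, 0, -0.1], "twist": 0}, {"dp": [0, 0, -0.2], "twist": 0}, {"dp": [0, 0, -0.3], "twist": 0}, {"dp": [0, 0, -0.4], "twist": 0}, {"dp": [0, 0, 0], "twist": 0}, {"dp": [0, 0, 0], "twist": 0}, {"dp": [0, 0, 0], "twist": 0}]}}

```text
time_s: 7.85
ee_pos: [0.4958, 0.3243, 0.0613]
eef_rot: [3.141, 0.001, -0.151]
force: [0.5, 0.6, -3.4]
grip_width: 0.0135
grip_force: 45.0
```

Request:
{"name": "step_arm", "arguments": {"deltas": [{"dp": [0, 0, -0.4], "twist": 0}, {"dp": [0, 0, -0.7], "twist": 0}, {"dp": [0, 0, -0.8], "twist": 0}, {"dp": [0, 0, -0.8], "twist": 0}, {"dp": [0, 0, -0.8], "twist": 0}, {"dp": [0, 0, -0.8], "twist": 0}, {"dp": [0, 0, -0.8], "twist": 0}, {"dp": [0, 0, -0.6], "twist": 0}, {"dp": [0, 0, -0.3], "twist": 0}, {"dp": [0, 0, 0], "twist": 0}, {"dp": [0, 0, 0], "twist": 0}]}}

```text
time_s: 8.95
ee_pos: [0.4959, 0.3244, 0.3001]
eef_rot: [3.14, 0.002, -0.151]
force: [-0.1, -0.5, -4.8]
grip_width: 0.0138
grip_force: 45.0
```

```bash
cat > lid.py <<'E'
from h import *
o=ctrl.get_obs();p=o['ee_pos'];print(p.round(4),np.degrees(o['eef_rot']).round(2),o['grip_width'],o['force'])
y=o['eef_rot'][2]
for c in ('side','top'):
    im,d=ctrl.camera(c);P=cloud(c,d);hsv=cv2.cvtColor(im,cv2.COLOR_RGB2HSV)
    b=(hsv[...,0]>95)&(hsv[...,0]<125)&(hsv[...,1]>110)&(d>0)
    D=P-p; X=D[...,0]*np.cos(y)+D[...,1]*np.sin(y); Y=-D[...,0]*np.sin(y)+D[...,1]*np.cos(y)
    for n,m in (('panel',(abs(X)<.09)&(abs(Y)<.055)&(abs(D[...,2]+.008)<.025)),):
        m&=b
        if m.sum()<50: print(c,'few',m.sum());continue
        A=np.c_[X[m],Y[m],np.ones(m.sum())];z=D[...,2][m]
        for _ in range(4):
            s=np.linalg.lstsq(A,z,rcond=None)[0];r=abs(z-A@s);A=A[r<.004];z=z[r<.004]
        print(c,n,len(z),'slopes deg',np.degrees(s[:2]).round(2),'panel z rel TCP',s[2].round(4))
    m=b&(abs(X)<.15)&(abs(Y)<.11)&(abs(D[...,2]+.014)<.03)
    if m.sum()>50: print(c,'lid extents tool frame',np.percentile(X[m],[.5,99.5]).round(4),np.percentile(Y[m],[.5,99.5]).round(4), 'minz',np.percentile(P[m][:,2],1).round(4))
    import sys;cv2.imwrite(f'pics/{c}{sys.argv[1]}.png',im[...,::-1])
E
python3 lid.py 2
```

```text
[0.4959 0.3244 0.3001] [ 1.7992e+02  1.0000e-01 -8.6400e+00] 0.013793096097666747 [-0.11710996 -0.51100809 -4.78158304]
side panel 178 slopes deg [ 0.07 -0.  ] panel z rel TCP -0.0075
side lid extents tool frame [-0.0879  0.0848] [-0.0193  0.0751] minz 0.2852
top panel 3978 slopes deg [-0.2  -0.06] panel z rel TCP -0.009
top lid extents tool frame [-0.1074  0.1081] [-0.0742  0.0715] minz 0.283
```

View pics/side2.png

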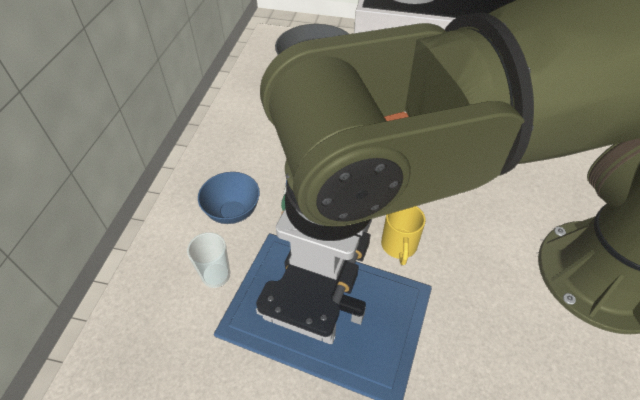

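The lid hangs level below the gripper at px (325,320), clear of the mug and tumbler. I'll carry it over the rack now.

Request:
{"name": "step_arm", "arguments": {"deltas": [{"dp": [0.05, 0.25, 0], "twist": 0}, {"dp": [0.1, 0.5, 0], "twist": 0}, {"dp": [0.15, 0.7, 0], "twist": 0}, {"dp": [0.15, 0.75, 0], "twist": 0}, {"dp": [0.15, 0.75, 0], "twist": 0}, {"dp": [0.15, 0.75, 0], "twist": 0}, {"dp": [0.15, 0.75, 0], "twist": 0}, {"dp": [0.15, 0.75, 0], "twist": 0}, {"dp": [0.15, 0.75, 0], "twist": 0}, {"dp": [0.15, 0.75, 0], "twist": 0}, {"dp": [0.15, 0.75, 0], "twist": 0}, {"dp": [0.15, 0.75, 0], "twist": 0}]}}

```text
time_s: 10.25
ee_pos: [0.5115, -0.0115, 0.3014]
eef_rot: [3.141, 0.001, -0.151]
force: [0.8, 0.2, -3.8]
grip_width: 0.0133
grip_force: 45.0
```

Request:
{"name": "step_arm", "arguments": {"deltas": [{"dp": [0.15, 0.75, 0], "twist": 0.1}, {"dp": [0.15, 0.75, 0], "twist": 0.1}, {"dp": [0.15, 0.75, 0], "twist": 0.1}, {"dp": [0.15, 0.75, 0], "twist": 0.1}, {"dp": [0.15, 0.75, 0], "twist": 0.1}, {"dp": [0.15, 0.75, 0], "twist": 0.14}, {"dp": [0.15, 0.75, 0], "twist": 0}, {"dp": [0.1, 0.5, 0], "twist": 0}, {"dp": [0.05, 0.25, 0], "twist": 0}, {"dp": [0, 0, 0], "twist": 0}, {"dp": [0, 0, 0], "twist": 0}, {"dp": [0, 0, 0], "twist": 0}]}}

```text
time_s: 11.45
ee_pos: [0.5176, -0.2534, 0.302]
eef_rot: [-3.141, -0.0, -0.194]
force: [0.0, -0.8, -4.6]
grip_width: 0.0137
grip_force: 45.0
```

```bash
python3 lid.py 3
```

```text
[ 0.5176 -0.2534  0.302 ] [-1.7999e+02 -1.0000e-02 -1.1140e+01] 0.013710371847116374 [ 0.02809926 -0.80701511 -4.60641844]
side few 22
side lid extents tool frame [-0.1006  0.0979] [-0.0394  0.0761] minz 0.2858
top panel 1938 slopes deg [-0.04  0.08] panel z rel TCP -0.0089
top lid extents tool frame [-0.1061  0.1071] [-0.0468  0.0734] minz 0.2851
```

View pics/side3.png

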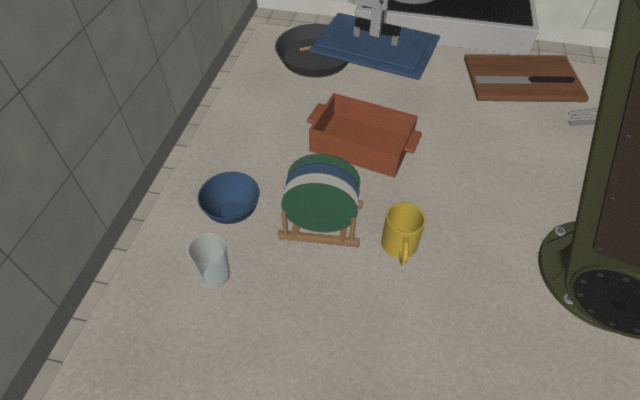

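The lid is at px (375,45) above the dish, and everything else stands where it was. I'll descend to an intermediate height.

Request:
{"name": "step_arm", "arguments": {"deltas": [{"dp": [0.1, 0.06, 0.3], "twist": 0}, {"dp": [0.11, 0.065, 0.5], "twist": 0}, {"dp": [0, 0, 0.6], "twist": 0}, {"dp": [0, 0, 0.6], "twist": 0}, {"dp": [0, 0, 0.6], "twist": 0}, {"dp": [0, 0, 0.5], "twist": 0}, {"dp": [0, 0, 0.4], "twist": 0}, {"dp": [0, 0, 0.3], "twist": 0}, {"dp": [0, 0, 0.2], "twist": 0}, {"dp": [0, 0, 0.1], "twist": 0}, {"dp": [0, 0, 0], "twist": 0}, {"dp": [0, 0, 0], "twist": 0}]}}

```text
time_s: 12.75
ee_pos: [0.525, -0.261, 0.1385]
eef_rot: [3.141, -0.001, -0.196]
force: [0.0, -0.1, -3.6]
grip_width: 0.0137
grip_force: 45.0
```

```bash
python3 lid.py 4; python3 -c "
import cv2
a=cv2.imread('pics/side4.png')[40:240,250:470];cv2.imwrite('pics/c4.png',cv2.resize(a,None,fx=3.0,fy=3.0)[:600])"
```

```text
[ 0.525  -0.261   0.1385] [ 1.7999e+02 -5.0000e-02 -1.1200e+01] 0.013658932488897862 [ 0.03233148 -0.09904906 -3.62638488]
side few 17
top panel 890 slopes deg [0.02 0.02] panel z rel TCP -0.0089
top lid extents tool frame [-0.1054  0.1037] [-0.024   0.0718] minz 0.1219
```

View pics/c4.png

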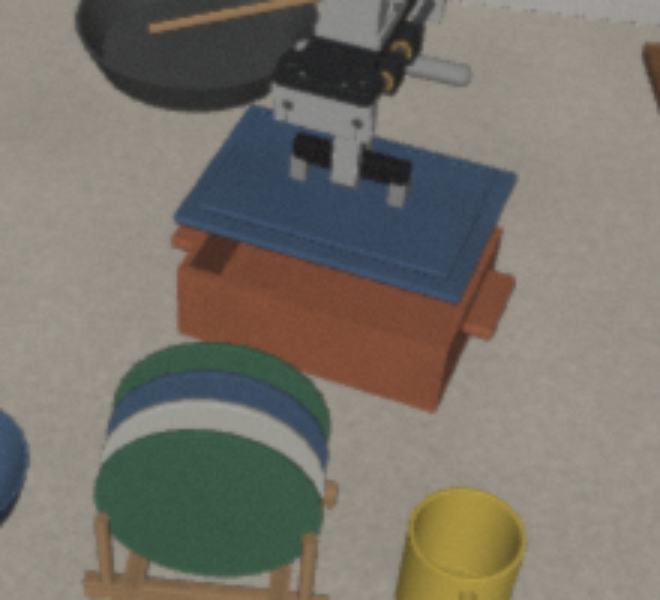

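The crop shows the lid level and parallel over the dish with clear air beneath. I'll do the final lowering.

Request:
{"name": "step_arm", "arguments": {"deltas": [{"dp": [0, -0.02, 0.1], "twist": 0}, {"dp": [0, 0, 0.2], "twist": 0}, {"dp": [0, 0, 0.2], "twist": 0}, {"dp": [0, 0, 0.15], "twist": 0}, {"dp": [0, 0, 0.1], "twist": 0}, {"dp": [0, 0, 0.04], "twist": 0}, {"dp": [0, 0, 0], "twist": 0}, {"dp": [0, 0, 0], "twist": 0}, {"dp": [0, 0, 0], "twist": 0}, {"dp": [0, 0, 0], "twist": 0}]}}

```text
time_s: 13.85
ee_pos: [0.525, -0.2602, 0.1065]
eef_rot: [3.141, -0.0, -0.196]
force: [0.1, -0.7, -3.8]
grip_width: 0.0137
grip_force: 45.0
```

```bash
python3 lid.py 5; python3 - <<'E'
import cv2,numpy as np
from h import *
a=cv2.imread('pics/side5.png')[60:220,270:470];cv2.imwrite('pics/c5.png',cv2.resize(a,None,fx=3.5,fy=3.5))
# dish / others moved? compare near-dish red pixels and lid extent midpoints, both views
o=ctrl.get_obs();p=o['ee_pos'];y=o['eef_rot'][2]
for c in('top','side'):
    im,d=ctrl.camera(c);P=cloud(c,d);h=cv2.cvtColor(im,cv2.COLOR_RGB2HSV)
    D=P-[.525,-.26,0];X=D[...,0]*np.cos(y)+D[...,1]*np.sin(y);Y=-D[...,0]*np.sin(y)+D[...,1]*np.cos(y)
    near=(abs(X)<.17)&(abs(Y)<.12)
    for n,m in(('lug',near&(abs(X)>.113)&(P[...,2]>.055)&(P[...,2]<.07)),('lidplate',near&(P[...,2]>.086)&(P[...,2]<.103)&(h[...,0]>95)&(h[...,0]<125)&(h[...,1]>100))):
        if m.sum()>10: print(c,n,m.sum(),np.percentile(X[m],[1,99]).round(4),np.percentile(Y[m],[1,99]).round(4),np.median(P[m][:,2]).round(4))
    old=np.load(c+'.npz')['P']
    for n,(cx,cy,r) in dict(rack=(.57,0,.1),mug=(.4,.02,.05),bowl=(.77,.01,.08),tumbler=(.745,.168,.05)).items():
        f=lambda Q:Q[(abs(Q[...,0]-cx)<r)&(abs(Q[...,1]-cy)<r)&(Q[...,2]>.02)&(Q[...,2]<.18)].mean(0).round(3)
        print(c,n,f(old),f(P))
E
```

```text
[ 0.525  -0.2602  0.1065] [ 1.7999e+02 -2.0000e-02 -1.1200e+01] 0.013707949376877939 [ 0.08240063 -0.66008483 -3.7669331 ]
side few 15
top panel 734 slopes deg [0.08 0.21] panel z rel TCP -0.0092
top lid extents tool frame [-0.1055  0.1011] [-0.0183  0.0715] minz 0.0893
top lug 335 [-0.1326  0.1342] [-0.0325  0.0345] 0.0604
top lidplate 2560 [-0.1057  0.1058] [-0.0214  0.0735] 0.0964
top rack [ 0.57  -0.006  0.117] [ 0.569 -0.006  0.117]
top mug [0.396 0.022 0.074] [0.396 0.022 0.074]
top bowl [0.782 0.011 0.041] [0.783 0.011 0.041]
top tumbler [0.752 0.171 0.07 ] [0.752 0.171 0.07 ]
side lug 280 [-0.1344  0.1326] [-0.0349  0.0349] 0.0621
side lidplate 1250 [-0.102   0.1042] [-0.0615  0.0759] 0.0985
side rack [0.568 0.016 0.113] [0.568 0.016 0.112]
side mug [0.402 0.016 0.062] [0.402 0.016 0.061]
side bowl [ 0.777 -0.006  0.043] [ 0.777 -0.006  0.043]
side tumbler [0.748 0.167 0.069] [0.748 0.167 0.069]
```

View pics/c5.png

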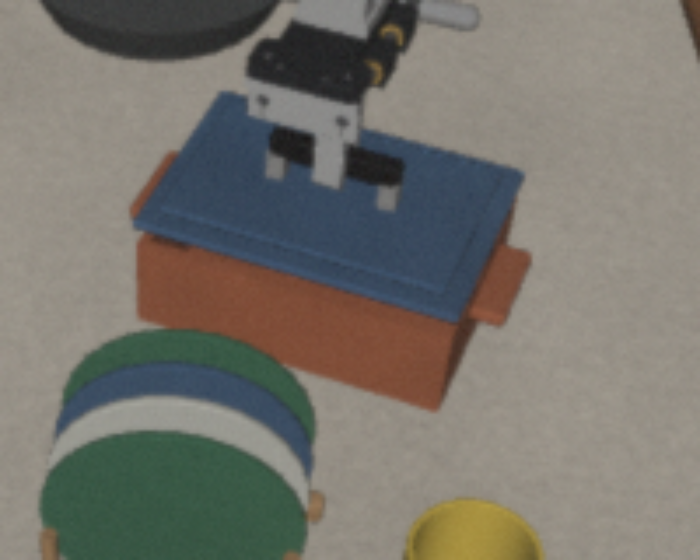

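The crop shows the lid hovering parallel over the dish. The lugs are symmetric about the target and the other items haven't moved. The gap is about 15 mm, so I'll hand in.

```bash
python3 -c "
from station import ctrl
print(ctrl.hand_in())"
```

```text
the job is handed in; nothing more can be done
None
```

The job is handed in: the lid is held still and level over the terracotta dish, centred to about 1 mm and in line with it, with about 15 mm of air above the rim; nothing was bumped, and the camera checks show nothing else moved.

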